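Fold the wide serving board flat

TASK

A wide and a narrow wooden serving board stand on the planks laid across the wire racks, each tilted up on its ratchet. Fold the wide one flat so that a tray can stand on it: take its steel rail, lift the board right up past its top notch so that the pawl tips out, then lower it by hand, without letting it drop, until it lies fully down, and let go. Leave the narrow board tilted as it is.

Things in the scene. Friction and masses are not known exactly. Their poses are not given: they have to be found in the camera images.
- wide_frame: Fixed wooden frame of the wide board, 230 (x) x 190 (y) x 8 mm, lying on two planks over the racks. Origin: on the planks' top, 188 mm above the worktop, midway along y, 75 mm from the hinge. x points from the hinge (far side) to the rail side, towards the robot within 6 deg; z up. Hinge axis along y at x = -75, z = +8 mm. The ratchet is at its +y side.
- wide_board (a joint): Board angle, rad: 0 flat, stop at 1.1. Wood, 120 x 190 x 12 mm (the other: 110 wide), 0.5 kg, hinged at its far edge. The ratchet lets it rise but not sink: notches at about 0.31, 0.50, 0.69; it starts in one of them. Past 0.92 (0.97 is safe) the pawl tips out and stays out: the board then goes down freely to 0. Let down sooner, a notch catches it. Lifting takes 4 N at the rail.
- wide_rail (a point): Middle of the grip rail: round steel bar along y, 12 mm thick, 162 mm long, on two arms beyond the board's near edge; the gap to the board is 44 mm, for a finger from above. At board angle a it lies at x = -75 + 172 cos a - 8 sin a, z = 8 + 172 sin a + 8 cos a (mm) in the frame's axes. It can turn between the fingers while the tool stays upright. The point turns with the board.
- narrow_rail (a point): Middle of the narrow board's rail (82 mm long; board 110 mm wide, otherwise the same); either may be on the left. It must stay where it is. The range hood overhangs the left rack from 0.6 m up, the wall cupboard the back of both: come over the boards from the robot's side, above the salt and spice jars.

How it is judged:
By the outcome, as a careful person would: the job done as asked, in the order asked, and still so for the second after the job is handed in, with the robot touching nothing.
It also fails if it takes over 40 s, if anything falls off the work surface, if the arm or the gripper's body presses on something with over 40 N, if the wrist force passes 120 N, or if a joint passes its speed limit or range.

ROBOT

A 6-joint arm with a two-finger parallel gripper is mounted at the origin on a cart in front of the work surface, level with it; the furniture and walls round the work are solid. World frame = base frame: x ahead of the robot, y to its left, z up, the work surface at z = 0. Lengths are in m, angles in rad, forces in N, time in s.
With the tool pointing down it reaches from about 0.3 to 0.875 m from the base axis. Payload 6.4 kg.
Tool frame: the origin (TCP) lies on the front face of the gripper's body, between the roots of the fingers; the fingertips stand 64 mm ahead of it and the grasp point (between the pads) lies 45 mm ahead of it; z points along the fingers, y is the line along which they close (so a half turn about z gives the same grasp; the last joint's range is limited). The gripper opens to 88 mm and grips with 3 to 60 N. Pads are 18 mm wide; open, the fingers measure 123 mm over their backs; the gripper's body (75 mm by 187 mm) begins 45 mm behind the grasp point.
Start: joints at [1.009, 0.181, 1.607, -0, 1.354, -0.206], TCP at [0.2, 0.539, 0.303] pointing down, gripper open.
Joint ranges: [-2.99, 2.99], [-0.89, 2.07], [0.3, 2.58], [-1.14, 4.28], [0, 2.63], [-3.12, 3.12]. Speed limits (rad/s): [2.57, 2.57, 3.01, 3.14, 3.14, 3.14].

INTERFACE

Orientations are given as a 3x3 rotation matrix whose columns are the frame's x, y, z axes.
In Python, from rig import sensors, capture, workorder gives the robot as it stands. The module is installed in compiled form; this text tells all that it offers.
- The arm moves only by the tool drive_tool, never from a script. Its argument "plan" is a list of rows, each a list of 2 entries, a list of its own where there are three numbers: the shift along the tool's x, y, z in m, then the turn about the tool's z in rad. A call has 1 to 8 rows; each row is the pose to reach, as a shift and turn from the pose commanded when the call began, along the tool's axes at that moment; what a row does not reach only later rows make up. A row lasts 1/12 s, in which the tool goes at most 41.7 mm and 7.16 degrees, less where a joint would pass 70% of its speed; a pose out of reach is approached as far as the arm can. A call with a gripper value outside its range is refused whole. "hand" is the opening, from -1 (shut) to 1 (fully open), set as the call begins (left out, the last holds). The fingers move at their own pace and stop on an object; the grip force is fixed at half the most. Time passes only in rows, so rows that repeat a pose let the fingers close. It gives the time, the measured TCP pose, the force, the opening and the grip force at its end, in the units of the state.
- sensors.observe(): the state, without advancing time (a new reading comes with each control period).
- capture(name): name is "side" or "top"; returns a dict with "frame" (384x512x3 uint8, red, green, blue), "intrinsics" (3x3 intrinsics, pixels), "dist" ([k1, k2, p1, p2, k3] as OpenCV has them; the pictures are not rectified), "T" (4x4, takes a point from camera to world coordinates). Camera axes: x right, y up, looking along -z (the intrinsics and any distortion apply to the point x, -y, -z); pixel columns grow to the right and rows downward; lengths in m; the calibration is good to about 2 mm. A picture is of the moment at which its call begins. There is no depth.
- workorder.hand_in(): hands the job in; it is judged then, once.
The state is a dict: "time": time; "qpos": joint angles; "joint_vel": joint speeds; "joint_torque": joint torques, N m; "tool_pos": TCP position; "tool_rot": TCP orientation; "wrist_force": force on the tool from outside, world axes, zero at the start; "ft_torque": the same for the moment, N m; "gripper_width": finger opening in m; "grasp_force": force on a finger pad.
Only numpy, scipy, OpenCV 4.12 (cv2) and the standard library are available. Lean on these libraries where they do the work, as an engineer would, in place of code of your own. Each camera call takes 0.05 s, during which the arm holds its last target. There are 200 camera calls.

## Working session

There is one attempt and no reset: what is moved stays moved. The work goes in short steps, Python scripts to look and compute and a tool call to move; the robot and the scene stay as the last step left them, time stands still between calls to the robot, and variables do not carry over. Pictures are saved under pics/ and viewed, at most 10 in all, crops included, and the job is handed in when it is done.

Besides the shell and the picture viewer there is one more tool, called after "Request:" as a command line: name --argument value ..., lists and objects as JSON in quotes. drive_tool: Moves the arm, as the interface text tells. Its arguments: {"type":"object","properties":{"plan":{"type":"array","items":{"type":"array"}},"hand":{"type":"number"}},"required":["plan"]}

```bash
mkdir -p pics
cat > h.py <<'E'
import numpy as np, cv2, pickle
from rig import sensors, capture, workorder
def snap(n,f):
    c=capture(n); cv2.imwrite(f'pics/{f}.png',c['frame'][:,:,::-1]); pickle.dump(c,open(f'{f}.pkl','wb')); return c
def ray(c,p):
    u=cv2.undistortPoints(np.array([[p]],float),np.array(c['intrinsics']),np.array(c['dist']))[0,0]
    T=np.array(c['T']); d=T[:3,:3]@np.array([u[0],-u[1],-1]); return T[:3,3],d/np.linalg.norm(d)
def plane(c,p,z):
    o,d=ray(c,p); return o+d*(z-o[2])/d[2]
def cross(c1,p1,c2,p2):
    o1,d1=ray(c1,p1);o2,d2=ray(c2,p2)
    s=np.linalg.lstsq(np.c_[d1,-d2],o2-o1,rcond=None)[0]
    a=o1+d1*s[0];b=o2+d2*s[1]; return (a+b)/2,np.linalg.norm(a-b)
def proj(c,P):
    T=np.array(c['T']); q=T[:3,:3].T@(np.array(P)-T[:3,3]); q=q*[1,-1,-1]
    return cv2.projectPoints(q[None],np.zeros(3),np.zeros(3),np.array(c['intrinsics']),np.array(c['dist']))[0].ravel()
E
python3 - <<'E'
from h import *
for n in('side','top'):
    c=snap(n,n+'0'); print(n,np.round(c['T'],3).tolist(),np.round(c['intrinsics'],1).tolist())
s=sensors.observe();print({k:np.round(v,3).tolist() for k,v in s.items()})
E
```

```text
side [[0.934, 0.122, -0.337, 0.211], [-0.358, 0.381, -0.852, -0.845], [0.024, 0.916, 0.4, 0.629], [0.0, 0.0, 0.0, 1.0]] [[465.5, 0.0, 255.5], [0.0, 465.5, 186.6], [0.0, 0.0, 1.0]]
top [[0.085, 0.975, -0.208, 0.341], [-0.996, 0.083, -0.02, -0.044], [-0.002, 0.209, 0.978, 1.186], [0.0, 0.0, 0.0, 1.0]] [[464.6, 0.0, 252.1], [0.0, 464.6, 191.8], [0.0, 0.0, 1.0]]
{'time': 0.1, 'qpos': [1.009, 0.181, 1.608, 0.0, 1.354, -0.206], 'joint_vel': [0.002, -0.001, -0.002, -0.0, -0.001, -0.001], 'joint_torque': [0.001, -43.482, -34.27, 0.071, 0.034, -0.0], 'tool_pos': [0.2, 0.539, 0.302], 'tool_rot': [[-0.937, 0.348, -0.001], [0.348, 0.937, -0.001], [0.0, -0.001, -1.0]], 'wrist_force': [-0.683, 1.185, 0.047], 'ft_torque': [-0.036, 0.024, -0.006], 'grasp_force': 0.0, 'gripper_width': 0.088}
```

View pics/side0.png

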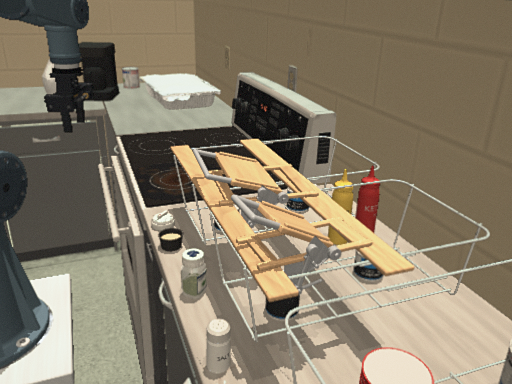

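View pics/top0.png

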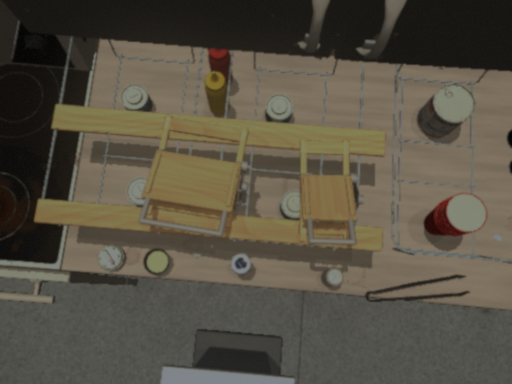

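Run:
```python
import cv2,numpy as np
s=cv2.imread('pics/side0.png')[130:280,160:360]; t=cv2.imread('pics/top0.png')[100:260,120:380]
cv2.imwrite('pics/crop_s.png',cv2.resize(s,None,fx=4,fy=4,interpolation=2)[:600])
cv2.imwrite('pics/crop_t.png',cv2.convertScaleAbs(cv2.resize(t,None,fx=3,fy=3,interpolation=2),alpha=1.5))
```

```text
(no output)
```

View pics/crop_s.png

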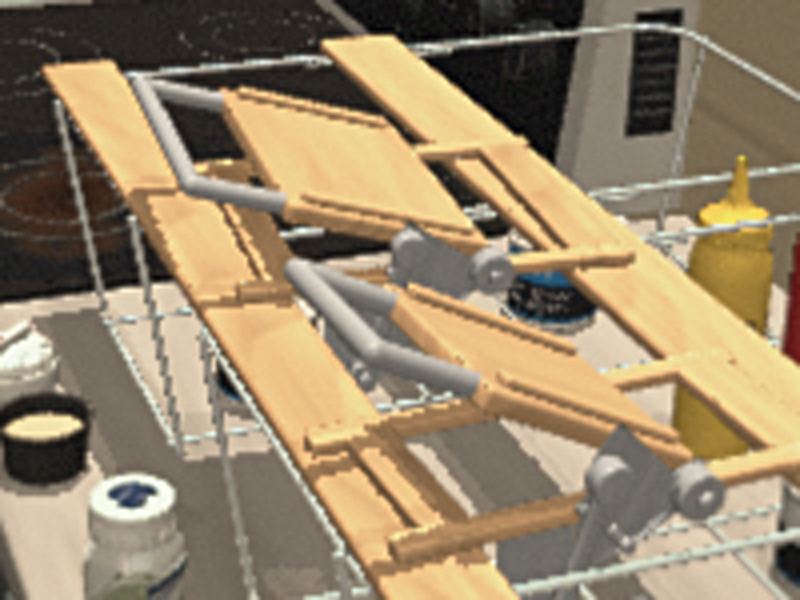

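View pics/crop_t.png

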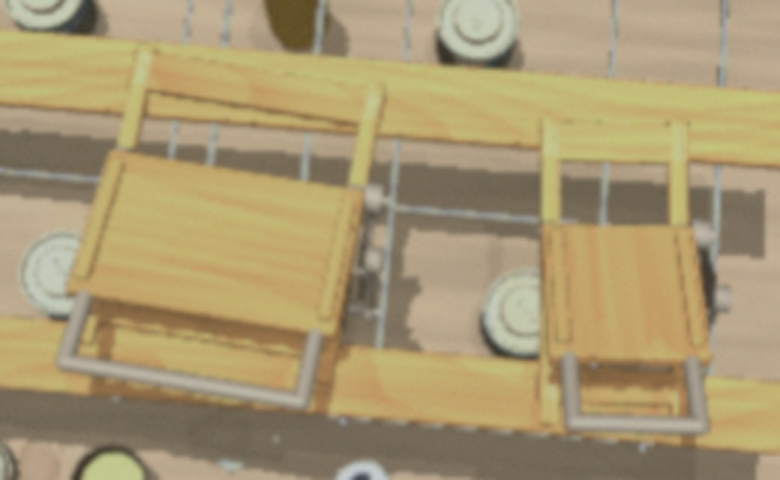

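Run:
```python
from h import *
s=pickle.load(open('side0.pkl','rb'));t=pickle.load(open('top0.pkl','rb'))
S=lambda p:(160+p[0]/4,130+p[1]/4); T=lambda p:(120+p[0]/3,100+p[1]/3)
def corners(L):
    r=[]
    for a,b in L:
        P,e=cross(s,S(a),t,T(b)); r.append(P); print(P.round(4),round(e,4))
    m=(r[0]+r[1])/2; d=r[0]-r[1]; print('mid',m.round(4),'len',np.linalg.norm(d).round(4),'yaw',np.degrees(np.arctan2(-d[0],d[1])))
    return m,d
m,d=corners([((143,83),(66,361)),((187,185),(304,400))])
corners([((292,268),(571,422)),((374,352),(701,424))])
y=np.array([d[0],d[1],0]);y/=np.linalg.norm(y); xin=np.array([-y[1],y[0],0]) # toward robot
from scipy.optimize import brentq
a=brentq(lambda a:.196+.172*np.sin(a)+.008*np.cos(a)-m[2],0,1.1); 
O=m-xin*(-.075+.172*np.cos(a)-.008*np.sin(a)); O[2]=.188
print('a',a,'O',O,'xin',xin)
# far hinge check in top
print('hinge px', [((proj(t,O+xin*-.075+y*k+[0,0,.008])-[120,100])*3).round() for k in(.095,-.095)])
for a in(a,.31,.5,.69,.98,0): print(round(a,2),(O+xin*(-.075+.172*np.cos(a)-.008*np.sin(a))+[0,0,.008+.172*np.sin(a)+.008*np.cos(a)]).round(4))
```

```text
[0.4628 0.1905 0.2575] 0.003
[0.4477 0.0295 0.2567] 0.0017
mid [0.4552 0.11   0.2571] len 0.1617 yaw -5.342423624466108
[ 0.4458 -0.146   0.2865] 0.0004
[ 0.4521 -0.2295  0.2854] 0.001
mid [ 0.4489 -0.1877  0.286 ] len 0.0837 yaw 4.346829850719768
a 0.31647147961653604 O [0.54083656 0.10198125 0.188     ] xin [-0.99565603  0.09310783  0.        ]
hinge px [array([117., 155.]), array([370., 200.])]
0.32 [0.4552 0.11   0.2571]
0.31 [0.4549 0.11   0.2561]
0.5 [0.469  0.1087 0.2855]
0.69 [0.4885 0.1069 0.3117]
0.98 [0.5267 0.1033 0.3433]
0 [0.4443 0.111  0.204 ]
```

Request:
drive_tool --plan '[[[0,0,-0.04],0],[[0,0,-0.08],0],[[-0.03,-0.03,-0.1],0.12],[[-0.05,-0.06,-0.1],0.24],[[-0.07,-0.09,-0.1],0.36],[[-0.09,-0.12,-0.1],0.48],[[-0.12,-0.15,-0.1],0.6],[[-0.14,-0.18,-0.1],0.7]]' --hand -0.1

```text
time: 0.77
tool_pos: [0.2692, 0.3197, 0.4024]
tool_rot: [[-0.488, 0.873, 0.0], [0.873, 0.488, -0.0], [-0.001, 0.0, -1.0]]
wrist_force: [0.9, 0.0, -0.3]
gripper_width: 0.0397
grasp_force: 0.0
```

```bash
cat > go.py <<'E'
import sys
from h import *
s=sensors.observe(); R=np.array(s['tool_rot']); p=np.array(s['tool_pos'])
tgt=np.array(eval(sys.argv[1])); print('t',s['time'],'p',p.round(4),'q',np.round(s['qpos'],2),'F',np.round(s['wrist_force'],1),'w',s['gripper_width'],s['grasp_force'])
print('shift',(R.T@(tgt-p)).round(4)); yt=R.T@np.array([.99566,-.09311,0]); print('turn',np.arctan2(-yt[0],yt[1]))
E
python3 go.py '[.33,.13,.4]'
python3 - <<'E'
from h import *
t=pickle.load(open('top0.pkl','rb'));O=np.array([.54084,.10198,.188]);x=np.array([-.99566,.09311,0]);y=np.array([.0931,.9957,0])
for X in(73,91,97,103,115,121):
  print(X,[((proj(t,O+x*X/1000+y*k+[0,0,.008])-[120,100])*3).round().tolist() for k in(.095,0,-.095)])
E
```

```text
t 0.7667 p [0.2692 0.3197 0.4024] q [ 0.59 -0.26  1.83 -0.    1.57  0.08] F [ 0.9  0.  -0.3] w 0.039724624909994406 0.0
shift [-0.1953 -0.0394  0.0025]
turn 0.6028177646655393
73 [[72.0, 351.0], [202.0, 374.0], [332.0, 397.0]]
91 [[66.0, 375.0], [196.0, 398.0], [328.0, 422.0]]
97 [[64.0, 383.0], [195.0, 407.0], [326.0, 430.0]]
103 [[62.0, 392.0], [193.0, 415.0], [324.0, 439.0]]
115 [[58.0, 408.0], [189.0, 432.0], [321.0, 455.0]]
121 [[56.0, 417.0], [188.0, 440.0], [320.0, 464.0]]
```

Request:
drive_tool --plan '[[[-0.04,-0.008,0],0.12],[[-0.08,-0.016,0],0.24],[[-0.12,-0.024,0],0.36],[[-0.16,-0.032,0],0.48],[[-0.195,-0.039,0],0.6],[[-0.195,-0.039,0],0.6]]'

```text
time: 1.27
tool_pos: [0.3325, 0.1274, 0.4025]
tool_rot: [[0.1, 0.995, 0.001], [0.995, -0.1, -0.002], [-0.002, 0.001, -1.0]]
wrist_force: [-0.1, 0.2, -0.2]
gripper_width: 0.0392
grasp_force: 0.0
```

```bash
python3 go.py '[.455,.11,.36]'
```

```text
t 1.2667 p [0.3325 0.1274 0.4025] q [ 0.03 -0.43  1.95 -0.    1.62  0.13] F [-0.1  0.2 -0.2] w 0.03921520842697893 0.0
shift [-0.005   0.1236  0.0426]
turn -0.006560621976054957
```

Request:
drive_tool --plan '[[[-0.002,0.04,0.01],0],[[-0.004,0.08,0.025],0],[[-0.005,0.115,0.04],0],[[-0.005,0.1235,0.05],0],[[-0.005,0.1235,0.06],0],[[-0.005,0.1235,0.06],0]]'

```text
time: 1.77
tool_pos: [0.4522, 0.1176, 0.3398]
tool_rot: [[0.084, 0.996, -0.006], [0.996, -0.084, 0.0], [-0.0, -0.006, -1.0]]
wrist_force: [0.0, -0.3, -0.9]
gripper_width: 0.0394
grasp_force: 0.0
```

```bash
python3 go.py '[.4552,.11,.312]'
python3 - <<'E'
from h import *
c=snap('side','side1')['frame'][100:250,130:330,::-1]; cv2.imwrite('pics/c1.png',cv2.resize(c,None,fx=4,fy=4,interpolation=2))
E
```

```text
t 1.7667 p [0.4522 0.1176 0.3398] q [-0.   -0.1   1.82  0.    1.42  0.08] F [ 0.  -0.3 -0.9] w 0.039415163346332036 0.0
shift [-0.0073  0.0038  0.0278]
turn 0.009221760386562288
```

View pics/c1.png

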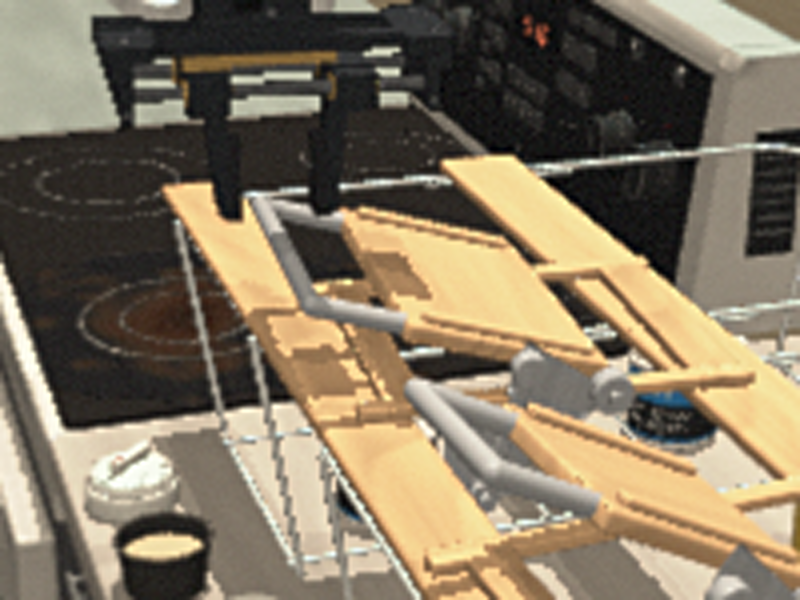

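Request:
drive_tool --plan '[[[-0.007,0.004,0.01],0.01],[[-0.007,0.004,0.02],0.01],[[-0.007,0.004,0.028],0.01],[[-0.007,0.004,0.028],0.01],[[-0.007,0.004,0.028],0.01]]'

```text
time: 2.23
tool_pos: [0.4564, 0.1099, 0.3143]
tool_rot: [[0.095, 0.996, -0.001], [0.996, -0.095, 0.0], [-0.0, -0.001, -1.0]]
wrist_force: [0.1, -0.5, 0.4]
gripper_width: 0.0395
grasp_force: 0.0
```

```bash
python3 go.py '[.4552,.11,.312]'
```

```text
t 2.2333 p [0.4564 0.1099 0.3143] q [-0.02 -0.07  1.85  0.    1.37  0.08] F [ 0.1 -0.5  0.4] w 0.03949630204704367 0.0
shift [-0.     -0.0012  0.0023]
turn -0.0016549358617595701
```

Go 2 mm deeper, then close.

Request:
drive_tool --plan '[[[0,-0.001,0.003],0],[[0,-0.001,0.003],0]]'

```text
time: 2.4
tool_pos: [0.4558, 0.11, 0.3117]
tool_rot: [[0.095, 0.996, 0.0], [0.996, -0.095, 0.0], [0.0, 0.0, -1.0]]
wrist_force: [-0.1, 0.0, -0.7]
gripper_width: 0.0395
grasp_force: 0.0
```

Request:
drive_tool --plan '[[[0,0,0],0],[[0,0,0],0],[[0,0,0],0],[[0,0,0],0],[[0,0,0],0],[[0,0,0],0]]' --hand -1

```text
time: 2.9
tool_pos: [0.4547, 0.1101, 0.3115]
tool_rot: [[0.095, 0.996, -0.004], [0.996, -0.095, 0.0], [-0.0, -0.004, -1.0]]
wrist_force: [-5.7, 0.4, 3.7]
gripper_width: 0.0109
grasp_force: 30.0
```

```bash
python3 go.py '[.5267,.1033,.398]'
```

```text
t 2.9 p [0.4547 0.1101 0.3115] q [-0.02 -0.07  1.85  0.    1.36  0.08] F [-5.7  0.4  3.7] w 0.010938318392000889 30.000906586647034
shift [ 0.0001  0.072  -0.0868]
turn -0.0014300750835479705
```

Request:
drive_tool --plan '[[[0,0.0025,-0.0065],0],[[0,0.0055,-0.013],0],[[0,0.0095,-0.021],0],[[0,0.014,-0.0285],0],[[0,0.0185,-0.0355],0],[[0,0.0235,-0.0425],0],[[0,0.029,-0.0495],0],[[0,0.0345,-0.056],0]]'

```text
time: 3.57
tool_pos: [0.4871, 0.1073, 0.3683]
tool_rot: [[0.094, 0.996, -0.011], [0.996, -0.094, 0.001], [-0.0, -0.011, -1.0]]
wrist_force: [-21.1, 2.1, 12.1]
gripper_width: 0.0113
grasp_force: 30.0
```

```bash
python3 go.py '[.529,.1033,.3995]'
```

```text
t 3.5667 p [0.4871 0.1073 0.3683] q [-0.02 -0.04  1.71  0.    1.48  0.07] F [-21.1   2.1  12.1] w 0.011342238038288162 29.996570348739624
shift [-0.0001  0.0418 -0.0316]
turn -0.0006591926633984073
```

Request:
drive_tool --plan '[[[0,0.003,-0.0075],0],[[0,0.008,-0.0125],0],[[0,0.0135,-0.0175],0],[[0,0.0185,-0.0215],0],[[0,0.0235,-0.0255],0],[[0,0.0285,-0.029],0],[[0,0.0335,-0.032],0],[[0,0.0385,-0.0345],0]]'

```text
time: 4.23
tool_pos: [0.528, 0.1037, 0.4046]
tool_rot: [[0.094, 0.996, -0.001], [0.996, -0.094, 0.001], [0.001, -0.001, -1.0]]
wrist_force: [-11.7, 3.9, 11.2]
gripper_width: 0.0109
grasp_force: 30.0
```

```bash
python3 go.py '[.529,.1033,.3995]'
python3 - <<'E'
from h import *
c=snap('side','side2')['frame'][80:230,130:330,::-1]; cv2.imwrite('pics/c2.png',cv2.resize(c,None,fx=4,fy=4,interpolation=2))
E
```

```text
t 4.2333 p [0.528  0.1037 0.4046] q [-0.03  0.03  1.57  0.    1.55  0.07] F [-11.7   3.9  11.2] w 0.01087110691213583 30.034925937652588
shift [-0.0003  0.0011  0.0051]
turn -0.0008132130213950934
```

View pics/c2.png

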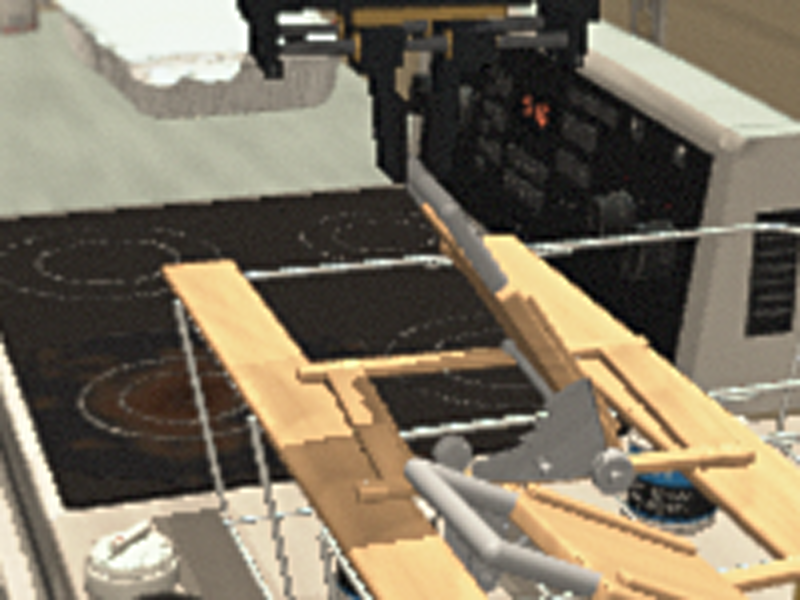

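Request:
drive_tool --plan '[[[0,0.002,-0.002],0],[[0,0.004,-0.0035],0],[[0,0.004,-0.0035],0]]'

```text
time: 4.53
tool_pos: [0.5326, 0.1032, 0.4075]
tool_rot: [[0.094, 0.996, 0.0], [0.996, -0.094, 0.001], [0.001, 0.0, -1.0]]
wrist_force: [-6.4, 3.1, 7.4]
gripper_width: 0.0107
grasp_force: 30.0
```

```bash
python3 go.py '[.529,.1033,.3995]'
python3 - <<'E'
from h import *
s=snap('side','side3');t=snap('top','top3')
a=s['frame'][100:235,200:330,::-1];b=t['frame'][100:260,110:270,::-1]
a=cv2.resize(a,(400,415));b=cv2.convertScaleAbs(cv2.resize(b,(400,400)),alpha=1.5);b=cv2.copyMakeBorder(b,0,15,0,0,0)
cv2.imwrite('pics/c3.png',np.hstack([a,b]))
E
```

```text
t 4.5333 p [0.5326 0.1032 0.4075] q [-0.03  0.04  1.55  0.    1.55  0.07] F [-6.4  3.1  7.4] w 0.010651126362972432 29.991774559020996
shift [-0.0003 -0.0036  0.008 ]
turn -0.0011106773492420346
```

View pics/c3.png

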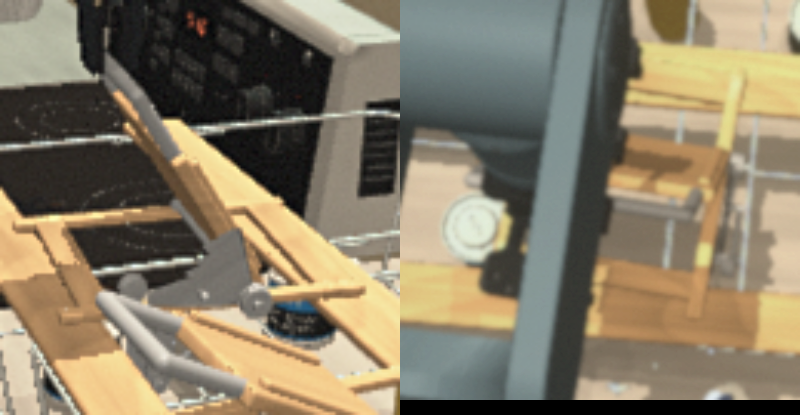

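```bash
cat > ang.py <<'E'
from h import *
O=np.array([.54084,.10198,.188]);x=np.array([-.99566,.09311,0]);y=np.array([.0931,.9957,0])
def ang(c,p):
    o,d=ray(c,p); k=((O-y*.081-o)@y)/(d@y); P=o+k*d; v=P-(O-x*.075+[0,0,.008]); X,Z=v@x,v[2]
    return P.round(4),np.hypot(X,Z).round(4),(np.arctan2(Z,X)-np.arctan2(8,172)).round(3)
E
python3 - <<'E'
from ang import *
s=pickle.load(open('side0.pkl','rb'))
print(ang(s,(206.75,176.25)),ang(s,(257.8,150.4)),ang(s,(256,148)))
E
```

```text
(array([0.4468, 0.0294, 0.2568]), np.float64(0.1729), np.float64(0.313)) (array([0.556 , 0.0192, 0.3061]), np.float64(0.1219), np.float64(1.082)) (array([0.5519, 0.0196, 0.3118]), np.float64(0.1287), np.float64(1.072))
```

Run:
```python
from ang import *
s=pickle.load(open('side3.pkl','rb'))
print(ang(s,(247.5,129.5)),ang(s,(249,131)))
m=np.array([.5326,.1032,.4075-.055]);v=m-(O-x*.075+[0,0,.008]);print(v@x,v[2],np.arctan2(v[2],v@x)-.0465)
```

```text
(array([0.5328, 0.0214, 0.3531]), np.float64(0.1743), np.float64(1.076)) (array([0.5361, 0.0211, 0.3497]), np.float64(0.1698), np.float64(1.085))
0.0833184556775 0.15649999999999997 1.0350766015003645
```

Request:
drive_tool --plan '[[[0,-0.006,0.0035],0],[[0,-0.0125,0.0075],0],[[0,-0.019,0.012],0],[[0,-0.0255,0.017],0],[[0,-0.0325,0.0225],0],[[0,-0.0385,0.0285],0],[[0,-0.0445,0.035],0],[[0,-0.0445,0.035],0]]'

```text
time: 5.3
tool_pos: [0.4868, 0.1071, 0.3688]
tool_rot: [[0.095, 0.996, -0.003], [0.996, -0.095, 0.0], [-0.0, -0.003, -1.0]]
wrist_force: [-0.0, 2.0, -2.4]
gripper_width: 0.0109
grasp_force: 30.0
```

```bash
python3 go.py '[.46,.1093,.3115]'
```

```text
t 5.3 p [0.4868 0.1071 0.3688] q [-0.02 -0.04  1.71  0.    1.48  0.07] F [-0.   2.  -2.4] w 0.01090418233006322 30.001789033412933
shift [-0.0003 -0.0267  0.0574]
turn -0.0014962536265499674
```

Request:
drive_tool --plan '[[[0,-0.006,0.0065],0],[[0,-0.011,0.013],0],[[0,-0.016,0.02],0],[[0,-0.0205,0.0275],0],[[0,-0.025,0.035],0],[[0,-0.029,0.0425],0],[[0,-0.029,0.0425],0]]'

```text
time: 5.88
tool_pos: [0.4589, 0.1095, 0.3261]
tool_rot: [[0.095, 0.995, -0.0], [0.995, -0.095, -0.0], [-0.0, -0.0, -1.0]]
wrist_force: [7.1, 1.1, -6.0]
gripper_width: 0.011
grasp_force: 30.0
```

```bash
python3 go.py '[.46,.1093,.3115]'
```

```text
t 5.8833 p [0.4589 0.1095 0.3261] q [-0.02 -0.08  1.83 -0.    1.39  0.08] F [ 7.1  1.1 -6. ] w 0.01097573241598215 29.99689131975174
shift [-0.      0.0011  0.0146]
turn -0.001950864850538424
```

Request:
drive_tool --plan '[[[0,-0.001,0.007],0],[[0,-0.004,0.014],0],[[0,-0.0065,0.021],0],[[0,-0.0085,0.028],0],[[0,-0.0105,0.035],0],[[0,-0.0105,0.035],0]]'

```text
time: 6.38
tool_pos: [0.4483, 0.1104, 0.2914]
tool_rot: [[0.095, 0.995, -0.001], [0.995, -0.095, -0.0], [-0.0, -0.001, -1.0]]
wrist_force: [0.8, -0.3, -3.1]
gripper_width: 0.0113
grasp_force: 30.0
```

```bash
python3 go.py '[.4443,.111,.26]'
```

```text
t 6.3833 p [0.4483 0.1104 0.2914] q [-0.02 -0.07  1.89 -0.    1.32  0.08] F [ 0.8 -0.3 -3.1] w 0.011286823943702881 30.00903993844986
shift [ 0.0002 -0.004   0.0314]
turn -0.0018493374796352117
```

Past the lowest notch and carrying weight. Continue down.

Request:
drive_tool --plan '[[[0,-0.001,0.005],0],[[0,-0.002,0.01],0],[[0,-0.003,0.015],0],[[0,-0.0035,0.02],0],[[0,-0.0035,0.02],0]]'

```text
time: 6.8
tool_pos: [0.4454, 0.1108, 0.2722]
tool_rot: [[0.095, 0.995, -0.0], [0.995, -0.095, -0.0], [-0.0, -0.0, -1.0]]
wrist_force: [0.9, -1.8, -2.9]
gripper_width: 0.0108
grasp_force: 30.0
```

Request:
drive_tool --plan '[[[0,0,0.003],0],[[0,0,0.005],0],[[0,0,0.005],0]]'

```text
time: 7.05
tool_pos: [0.4452, 0.1108, 0.2676]
tool_rot: [[0.095, 0.995, -0.001], [0.995, -0.095, -0.0], [-0.0, -0.001, -1.0]]
wrist_force: [-1.4, -2.1, -2.2]
gripper_width: 0.0109
grasp_force: 30.0
```

Request:
drive_tool --plan '[[[0,0,0.002],0],[[0,0,0.003],0],[[0,0,0.003],0]]'

```text
time: 7.3
tool_pos: [0.445, 0.1109, 0.2647]
tool_rot: [[0.095, 0.995, -0.001], [0.995, -0.095, -0.0], [-0.0, -0.001, -1.0]]
wrist_force: [-4.4, -2.7, -1.8]
gripper_width: 0.011
grasp_force: 30.0
```

Still carrying; keep lowering until the force turns upward.

Request:
drive_tool --plan '[[[0,-0.0003,0.0015],0],[[0,-0.0005,0.003],0],[[0,-0.0005,0.003],0]]'

```text
time: 7.55
tool_pos: [0.4449, 0.1109, 0.2632]
tool_rot: [[0.095, 0.996, -0.0], [0.996, -0.095, -0.0], [-0.0, -0.0, -1.0]]
wrist_force: [-7.5, -2.1, 7.2]
gripper_width: 0.0105
grasp_force: 30.0
```

Request:
drive_tool --plan '[[[0,0,0.001],0],[[0,0,0.002],0],[[0,0,0.002],0]]'

```text
time: 7.8
tool_pos: [0.445, 0.1109, 0.2628]
tool_rot: [[0.094, 0.996, -0.0], [0.996, -0.094, -0.001], [-0.001, 0.0, -1.0]]
wrist_force: [-14.2, -3.5, 21.3]
gripper_width: 0.0111
grasp_force: 30.0
```

Request:
drive_tool --plan '[[[0,0,-0.001],0],[[0,0,-0.002],0]]'

```text
time: 7.97
tool_pos: [0.4449, 0.1109, 0.2632]
tool_rot: [[0.095, 0.996, 0.0], [0.996, -0.095, -0.0], [-0.0, 0.0, -1.0]]
wrist_force: [-4.2, -2.8, -0.2]
gripper_width: 0.0108
grasp_force: 30.0
```

```bash
python3 go.py '[.4443,.111,.26]'
python3 - <<'E'
from h import *
c=snap('side','side4')['frame'][110:260,150:350,::-1]; cv2.imwrite('pics/c4.png',cv2.resize(c,None,fx=4,fy=4,interpolation=2))
E
```

```text
t 7.9667 p [0.4449 0.1109 0.2632] q [-0.02 -0.04  1.93 -0.    1.26  0.08] F [-4.2 -2.8 -0.2] w 0.010822294934158788 30.035669803619385
shift [ 0.     -0.0006  0.0032]
turn -0.0014830882106325878
```

View pics/c4.png

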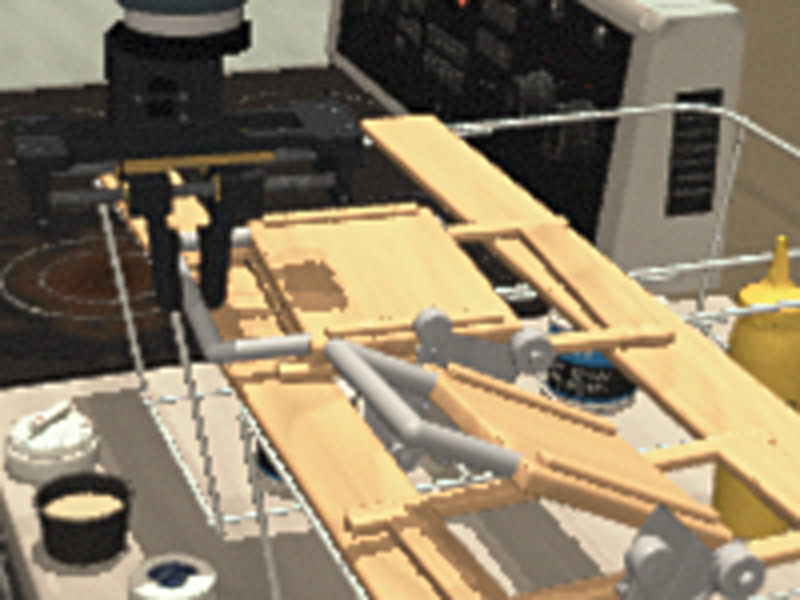

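Request:
drive_tool --plan '[[[0,0,0],0],[[0,0,0],0],[[0,0,0],0],[[0,0,0],0],[[0,0,0],0]]' --hand -0.1

```text
time: 8.43
tool_pos: [0.4453, 0.111, 0.2623]
tool_rot: [[0.095, 0.995, 0.001], [0.995, -0.095, 0.0], [0.0, 0.001, -1.0]]
wrist_force: [-0.1, -0.2, -0.0]
gripper_width: 0.0394
grasp_force: 0.0
```

Request:
drive_tool --plan '[[[0,0,-0.015],0],[[0,0,-0.04],0],[[0,0,-0.07],0],[[0,0,-0.1],0],[[0,-0.03,-0.13],0],[[0,-0.06,-0.14],0],[[0,-0.09,-0.14],0],[[0,-0.09,-0.14],0]]'

```text
time: 9.1
tool_pos: [0.3525, 0.1202, 0.4035]
tool_rot: [[0.093, 0.996, 0.002], [0.996, -0.093, 0.0], [0.001, 0.002, -1.0]]
wrist_force: [0.8, -1.1, 0.4]
gripper_width: 0.0396
grasp_force: 0.0
```

Run:
```python
from ang import *
s=pickle.load(open('side4.pkl','rb'));print(ang(s,(203.25,197.5)))
c=snap('side','side5')['frame'];cv2.imwrite('pics/c5.png',cv2.resize(c[110:260,150:350,::-1],None,fx=4,fy=4,interpolation=2))
```

```text
(array([0.4385, 0.0302, 0.2086]), np.float64(0.1707), np.float64(0.028))
```

View pics/c5.png

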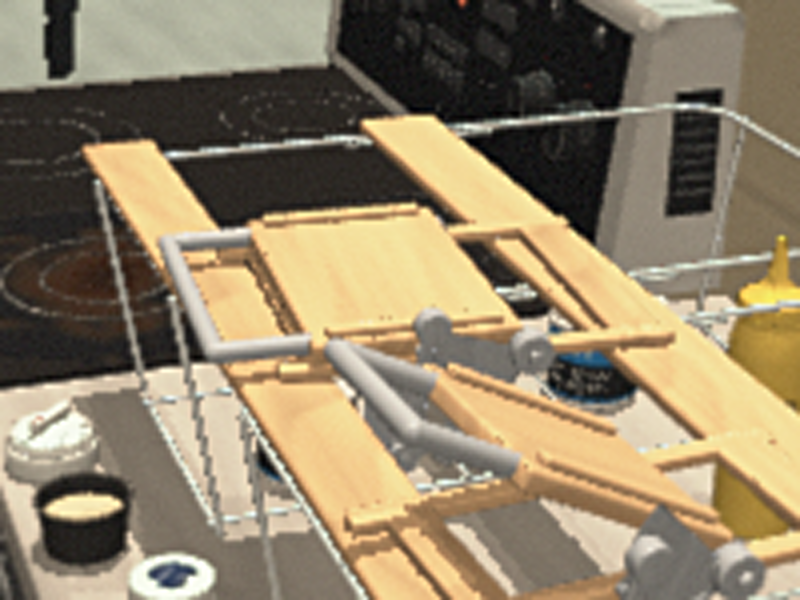

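```bash
python3 -c "
from rig import workorder; print(workorder.hand_in())"
```

```text
the job is handed in; nothing more can be done
None
```

I lifted the wide board past its top notch, lowered it by hand until it met a firm stop, and let go; it stayed flat in the last picture with the narrow board still tilted, and I handed the job in at about 9 s (no verdict returned).

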